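# Shut and latch the dry cabinet

### The arm

A 7-joint arm with a two-finger parallel gripper is mounted at the origin on the work surface. World frame = base frame: x ahead of the robot, y to its left, z up, the work surface at z = 0. Lengths are in m, angles in rad, forces in N, time in s.
With the tool pointing down it reaches from about 0.425 to 0.875 m from the base axis. Payload 4.7 kg.
Tool frame: the origin (TCP) lies on the centre line of the jaws, within the pads' length; the fingertips stand 14 mm ahead of it and the grasp point (between the pads) lies 5 mm behind it; z points along the fingers, x is the direction in which the jaws open and shut, and the axes are right-handed (so a half turn about z gives the same grasp; the last joint's range is limited). The gripper opens to 87 mm and grips with 3 to 60 N. Pads are 19 mm wide; open, the fingers measure 117 mm over their backs; the gripper's body (75 mm by 190 mm) begins 51 mm behind the grasp point.
Start: joints at [1.139, 0.321, -0.07, 1.45, 0.023, 1.371, -0.057], TCP at [0.28, -0.587, 0.237] pointing down, gripper open.
Joint ranges: [-2.86, 2.86], [-0.3, 2.09], [-1.38, 1.24], [0.06, 2.45], [-1.56, 4.7], [0.09, 2.05], [-2.69, 2.69]. Speed limits (rad/s): [2.57, 2.57, 3.14, 3.14, 3.14, 3.14, 3.14].

### API

Orientations are given as a rotation vector (axis times angle).
In Python, from bench import ctrl gives the robot as it stands.
- The arm moves only by the tool drive_tool, never from a script. Its argument "rows" is a list that holds one entry, the list of rows, each a list of 5 numbers: the shift along the tool's x, y, z scaled (see below), then the turn about the tool's z scaled (see below), then the closure in counts, from 0 (fully open) to 255 (shut). In form: [[[dx, dy, dz, spin, jaw], ...]]. A call has 1 to 20 rows; each row is the pose to reach, as a shift and turn from the pose commanded when the call began, along the tool's axes at that moment, turning the shorter way round; what a row does not reach only later rows make up. The controller multiplies each number of a shift by 300 mm and each number of a turn by pi rad. A row lasts 1/8 s, in which the tool goes at most 62.5 mm and 10.7 degrees, less where a joint would pass 70% of its speed; a pose out of reach is approached as far as the arm can. A call with a number of a shift or a turn outside -1 to 1 is refused whole. A call with a gripper value outside its range is refused whole. The fingers move at their own pace and stop on an object; "grip_force" is the grip in N (left out, the last holds). Time passes only in rows, so rows that repeat a pose let the fingers close. It gives the time, the measured TCP pose, the force and the opening at its end, in the units of the state.
- ctrl.get_state(): the state, without advancing time (a new reading comes with each control period).
- ctrl.get_image(name): name is "scene" or "side" or "wrist"; returns a dict with "img" (400x640x3 uint8, blue, green, red), "camera_matrix" (3x3 intrinsics, pixels), "R" (3x3) and "t" (3): a world point X has camera coordinates R X + t. Camera axes: x right, y down, z forward; pixel columns grow to the right and rows downward; lengths in m; the calibration is good to about 2 mm. The wrist camera is an equidistant fisheye: a pixel r from the principal point sees the ray r / f radians off the axis. A picture is of the moment at which its call begins. There is no depth.
- ctrl.close_job(): hands the job in, once; it reports no verdict.
The state is a dict: "time": time; "joint_positions": joint angles; "qd": joint speeds; "joint_torque": joint torques, N m; "position": TCP position; "tool_rot": TCP orientation; "ft_force": force on the tool from outside, world axes, zero at the start; "torque": the same for the moment, N m; "grip_width": opening from 0.0 (shut) to 1.0 (fully open).
Only numpy, scipy, OpenCV 4.12 (cv2) and the standard library are available. Lean on these libraries where they do the work, as an engineer would, in place of code of your own. Each camera call takes 0.05 s, during which the arm holds its last target.

### The job

The objectives are back in the dry cabinet: shut its door and latch it. Lift the drop bar by its red knob, swing the door gently onto its seal, and lower the bar over the keeper so that it lies fully down in the notch and holds the door by itself, then let go; do not crush the seal, force the bar or disturb anything else.

Things in the scene. Friction and masses are not known exactly. Their poses are not given: they have to be found in the camera images.
- cabinet: White dry cabinet, fixed, 260 deep (its x) x 340 wide (its y) x 250 mm high; origin at the centre of its underside, z up. Its front looks along its own -x ('outward'), 130 mm from the origin. The door is hinged at the -y end; at the +y end stands the strike, a grey full-height channel that carries both the rubber seal and the dark steel keeper, see the points seal_line and notch.
- hinge (a point): Point on the door's upright hinge axis, at the height of the bar's pivot, 195 mm above the table; at (-140, -155, 195) mm in the cabinet's frame, axes as the cabinet's. The axis lies in the door's mid plane.
- seal_line (a point): Nominal place of the outermost line of the black bulb seal, half-way up, 247 mm from the hinge axis; cabinet axes. The hand-set strike (seal and keeper together) really stands up to 8 mm further out or in, which no reading shows: feel for it. Seal: 3 N per mm; nominally touched at door angle 0.012 rad, shifted 0.004 rad per mm of setting. Over 16 N on it crushes it.
- notch (a point): Nominal centre of the notch's floor in the keeper, 188 mm above the table, 292 mm from the hinge axis; cabinet axes; true place in or out by up to 8 mm with the strike. Notch 13 mm wide along x, 18 long along y, open above; outer lip 5 thick, 16 high, square, no ramp. Latched, the lip keeps the seal squeezed 3 mm (9 N); the bar goes down behind it from 3.5 mm (10.5 N) on.
- door (a joint): Door angle, rad: 0 = latched with the strike at nominal (latched between -0.035 and 0.035 with its setting), growing as the free edge swings outward, counter-clockwise from above. Clear panel in an aluminium frame, 260 wide x 8 thick x 215 mm high, lower edge at 20 mm, 0.7 kg. It stays where left, but the seal springs it back out at once if let go unlatched.
- latch (a joint): Latch bar angle, rad: 0 = level and fully down on the notch's floor; positive = free end lifted, up to 0.8; on top of the lip it reads 0.12; unsupported it falls to a stop pin at -0.08. Flat steel bar outside the door, 177 long x 14 high x 6 mm thick, reaching 165 mm beyond its pivot, past the door's free edge; 0.16 kg with its knob. Over 25 N against the keeper bends it.
- pivot (a point): Pivot of the latch bar (pin square to the door), in the middle of the bar's thickness: 150 mm from the hinge axis along the door, 11 mm outward of the door's mid plane, 195 mm above the table.
- knob (a point): Centre of the red ball knob, 24 mm across, by which the bar is lifted and the door swung; on a stem outside the bar, 85 mm from the pivot towards the free end (235 mm from the hinge axis) and 37 mm outward of the bar's mid plane (48 mm outward of the door's). 195 mm above the table with the bar level. It spins freely on its stem. Free room all round and below.
- petri: Bystander: closed clear petri dish with pink agar, 90 mm across, 16 mm high; origin at the centre of its underside.
- oil_bottle: Bystander: amber immersion-oil bottle, 30 mm across, 65 mm high; origin at the centre of its underside.
- mouse: Bystander: black computer mouse, 105 x 60 x 32 mm; origin at the centre of its underside.
- tube_rack: Bystander: green rack with capped sample tubes, 80 x 100 x 52 mm; origin at the centre of its underside.
- slide_box: Bystander: closed blue microscope slide box lying on the cabinet roof, 90 x 200 x 36 mm; origin at the centre of its underside.
- objective_a: Bystander: microscope objective with a yellow band, standing on the cabinet floor, 33 mm across, 49 mm high; origin at the centre of its underside.
- objective_b: Bystander: microscope objective with a blue band, standing on the cabinet floor, 33 mm across, 49 mm high; origin at the centre of its underside.
- desiccant: Bystander: aluminium desiccant can on the cabinet floor, 56 mm across, 50 mm high; origin at the centre of its underside.

How it is judged:
On the way:
1. the door is brought up to its seal with the bar raised over the keeper (value of joint latch above 0.1 rad and value of joint door below 0.045 rad), for 0.05 s.
At the end, for the whole second after the job is handed in: The latch bar lies fully down in the keeper's notch (latch within 0.02 rad of 0) and holds the door shut against its seal (door within 0.05 rad of 0), both at rest and let go (value of joint latch between -0.02 and 0.02 rad and value of joint door between -0.05 and 0.05 rad and velocity of joint door between -0.05 and 0.05 rad/s and velocity of joint latch between -0.05 and 0.05 rad/s); the robot touches nothing.
It fails at once if the door is pressed onto its seal with more than 16 N (contact force between door_c0 and seal_c0 above 16 N).
It fails at once if the bar is forced against the keeper with more than 25 N (contact force between latch_c0 and strike_c1 above 25 N or contact force between latch_c0 and strike_c2 above 25 N or contact force between latch_c0 and strike_c3 above 25 N).
It fails at once if a bystander on the bench or in the cabinet is pushed more than 30 mm or tipped (distance of any of petri, oil_bottle, mouse, tube_rack, slide_box, objective_a, objective_b, desiccant from where it was at the start of the episode above 0.03 m or angle between any of petri, oil_bottle, mouse, tube_rack, slide_box, objective_a, objective_b, desiccant's own z axis and vertical above 0.5 rad).
It also fails if it takes over 61 s, if anything falls off the work surface, if the arm or the gripper's body presses on something with over 40 N, if the wrist force passes 120 N, or if a joint passes its speed limit or range.

## Working session

There is one attempt and no reset: what is moved stays moved. The work goes in short steps, Python scripts to look and compute and a tool call to move; the robot and the scene stay as the last step left them, time stands still between calls to the robot, and variables do not carry over. Pictures are saved under pics/ and viewed, and the job is handed in when it is done.

Besides the shell and the picture viewer there is one more tool, called after "Request:" by a JSON object that holds its "name" and its "arguments". drive_tool: Moves the arm, as the interface text tells. Its arguments: {"type":"object","properties":{"rows":{"type":"array"},"grip_force":{"type":"number"}},"required":["rows"]}

```bash
ls; mkdir -p pics
python3 - <<'E'
from bench import ctrl
import cv2,numpy as np
s=ctrl.get_state()
for k,v in s.items(): print(k,np.round(v,4))
for n in ["scene","side","wrist"]:
    d=ctrl.get_image(n); cv2.imwrite(f"pics/{n}0.png",d["img"]); np.savez(f"pics/{n}0.npz",**d)
    print(n,np.round(d["camera_matrix"],1).tolist(),np.round(d["R"],3).tolist(),np.round(d["t"],3))
E
```

```text
pics
time 0.0
joint_positions [ 1.1391  0.3218 -0.0701  1.4516  0.0226  1.3708 -0.0569]
qd [-0.0005  0.0001  0.0005 -0.0014  0.0014 -0.0007 -0.0008]
joint_torque [-5.00000e-04 -4.91293e+01 -4.04100e-01 -3.12528e+01 -6.40000e-02
  4.38000e-02  2.00000e-04]
position [ 0.28   -0.586   0.2355]
tool_rot [-2.6568e+00  1.6748e+00  2.6000e-03]
ft_force [-0.109  -0.5478  0.2311]
torque [-0.012  -0.0191  0.0351]
grip_width 1.0008
scene [[480.7, 0.0, 320.5], [0.0, 480.7, 197.3], [0.0, 0.0, 1.0]] [[-0.995, 0.095, 0.009], [0.088, 0.945, -0.314], [-0.039, -0.312, -0.949]] [ 0.514 -0.006  1.581]
side [[415.2, 0.0, 324.4], [0.0, 415.2, 194.0], [0.0, 0.0, 1.0]] [[0.419, -0.908, -0.009], [-0.855, -0.391, -0.34], [0.305, 0.151, -0.94]] [-0.185  0.511  0.994]
wrist [[309.7, 0.0, 319.5], [0.0, 309.7, 202.8], [0.0, 0.0, 1.0]] [[0.43, -0.903, -0.002], [-0.87, -0.415, 0.265], [-0.24, -0.112, -0.964]] [-0.648 -0.032  0.391]
```

View pics/scene0.png

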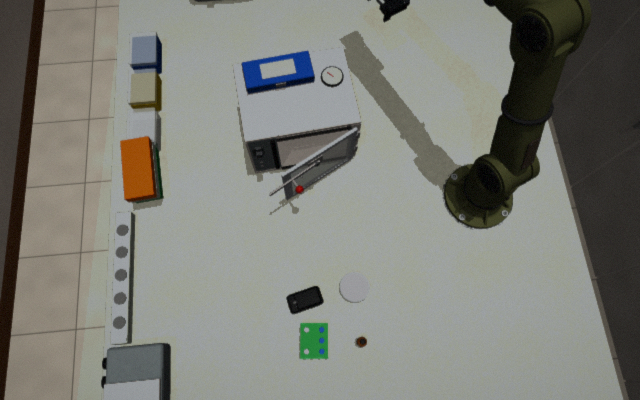

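View pics/side0.png

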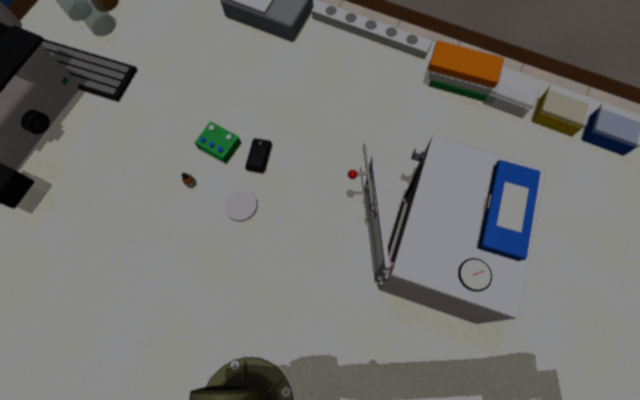

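View pics/wrist0.png

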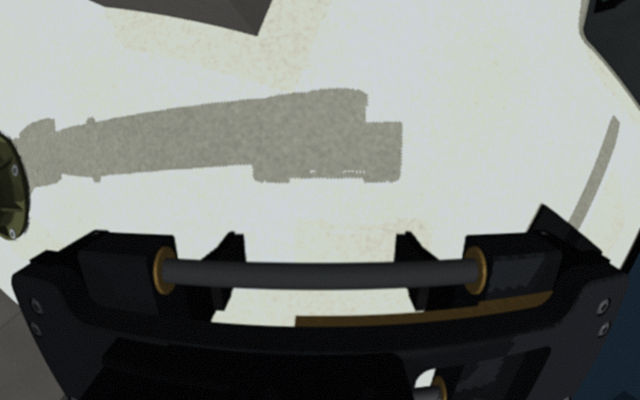

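Run:
```python
import cv2
a=cv2.imread("pics/scene0.png")[30:230,220:380]; cv2.imwrite("pics/sc_crop.png",cv2.resize(a,None,fx=3.0,fy=3.0,interpolation=cv2.INTER_CUBIC)[:600])
b=cv2.imread("pics/side0.png")[125:330,340:550]; cv2.imwrite("pics/si_crop.png",cv2.resize(b,None,fx=2.9,fy=2.9,interpolation=cv2.INTER_CUBIC))
```

```text
(no output)
```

View pics/sc_crop.png

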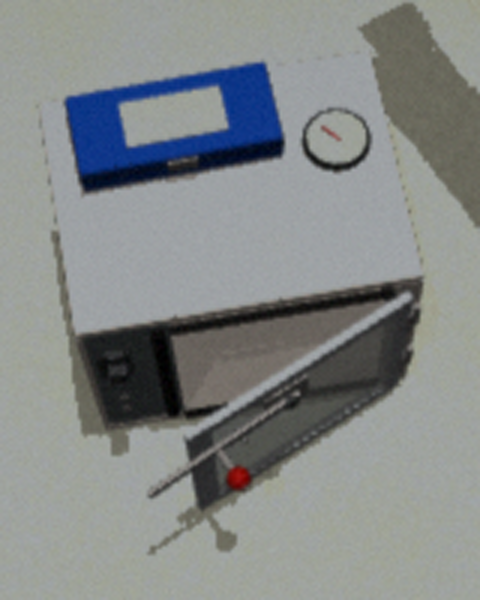

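View pics/si_crop.png

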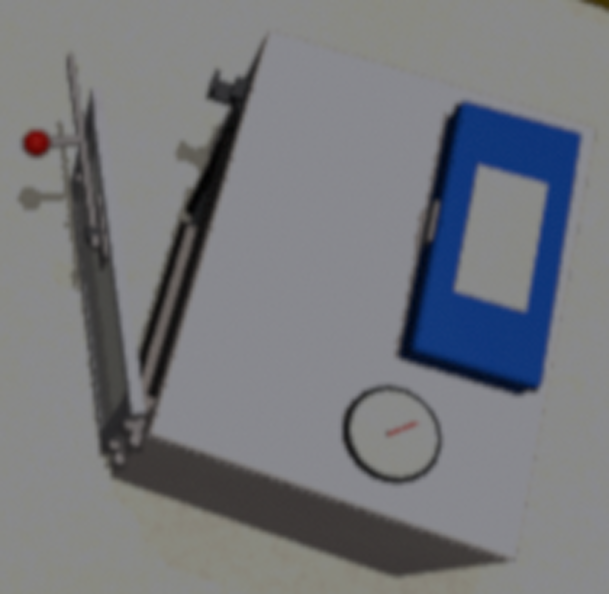

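```bash
cat > h.py <<'E'
import numpy as np,cv2
from scipy.spatial.transform import Rotation as Rn
def load(n): return dict(np.load(f"pics/{n}.npz"))
def ray(d,uv):
    K,R,t=d["camera_matrix"],d["R"],d["t"]
    v=R.T@np.linalg.solve(K,[uv[0],uv[1],1.]); return -R.T@t, v/np.linalg.norm(v)
def onz(d,uv,z):
    o,v=ray(d,uv); return o+v*(z-o[2])/v[2]
def tri(rs):
    A=sum(np.eye(3)-np.outer(v,v) for o,v in rs); b=sum((np.eye(3)-np.outer(v,v))@o for o,v in rs)
    X=np.linalg.solve(A,b); return X,[np.linalg.norm((np.eye(3)-np.outer(v,v))@(X-o)) for o,v in rs]
def proj(d,X):
    c=d["R"]@np.asarray(X)+d["t"]; p=d["camera_matrix"]@c; return p[:2]/p[2]
def red(img):
    h=cv2.cvtColor(img,cv2.COLOR_BGR2HSV)
    m=(((h[...,0]<8)|(h[...,0]>172))&(h[...,1]>150)&(h[...,2]>60)).astype(np.uint8)
    n,l,s,c=cv2.connectedComponentsWithStats(m); 
    return [(s[i,4],c[i]) for i in range(1,n) if s[i,4]>8]
E
python3 - <<'E'
from h import *
sc,si=load("scene0"),load("side0")
S=[(245,141),(360.7,122.3),(345,49),(233.3,64.3)]   # far-front, near-front, near-back, far-back
T=[(433.1,136),(391,274),(516.9,317.4),(544,169.8)]
loc=np.array([[-.13,.17],[-.13,-.17],[.13,-.17],[.13,.17]])
P=[];
for d,C in((sc,S),(si,T)):
    p=np.array([onz(d,c,.25)[:2] for c in C]); print(np.round(p,3).tolist()); P.append(p)
P=(P[0]+P[1])/2
z=(P-P.mean(0))@[1,1j]; w=loc@[1,1j]; a=np.angle((z*w.conj()).sum()); 
print("yaw",a,"cen",P.mean(0), "res",np.round(np.abs(z-w*np.exp(1j*a)),4))
c=P.mean(0); Rz=np.array([[np.cos(a),-np.sin(a)],[np.sin(a),np.cos(a)]])
h=c+Rz@[-.14,-.155]; print("hinge",h)
rs=red(sc["img"]),red(si["img"]);print(rs)
X,e=tri([ray(sc,rs[0][0][1]),ray(si,rs[1][0][1])]); print("knob",X,e)
k=Rz.T@(X[:2]-h); r=np.hypot(*k); print("r",r,"nom",np.hypot(.235,.048))
# door dir at angle th: cab +y rotated ccw by th ; outward: cab -x rotated
th=np.arctan2(k[1],k[0])-np.arctan2(.235,-.048); print("door",th)
np.savez("cab.npz",c=c,a=a,h=h)
E
```

```text
[[0.719, -0.146], [0.385, -0.174], [0.403, -0.424], [0.743, -0.401]]
[[0.722, -0.149], [0.388, -0.178], [0.412, -0.435], [0.745, -0.402]]
yaw -1.48538613940236 cen [ 0.56461333 -0.2884695 ] res [0.0035 0.0035 0.0033 0.0027]
hinge [ 0.39823545 -0.16220232]
([(np.int32(45), array([299.04444444, 188.93333333]))], [(np.int32(46), array([352.2173913 , 173.91304348]))])
knob [ 0.58003955 -0.00941142  0.19262168] [np.float64(0.0015673473460115972), np.float64(0.0015673473460115959)]
r 0.2374821916246031 nom 0.2398520377232597
door 0.4120090847191147
```

```bash
cat >> h.py <<'E'
def toolR(s): return Rn.from_rotvec(s["tool_rot"]).as_matrix()
def rel(s,p,xang,xdir=None):
    """shift (units of 300mm) along tool axes and spin (units pi) to reach p with tool x at heading xang"""
    R=toolR(s); d=R.T@(np.asarray(p)-s["position"])/.3
    cur=np.arctan2(R[1,0],R[0,0]); dy=(xang-cur+np.pi)%(2*np.pi)-np.pi
    return np.round(d,4), round(-dy/np.pi,4), cur
E
python3 - <<'E'
from h import *
from bench import ctrl
s=ctrl.get_state(); R=toolR(s); print(np.round(R,3))
w=load("wrist0"); print("cam in tool mm",1000*R.T@(-w["R"].T@w["t"]-s["position"]), "cam axis in tool", R.T@w["R"][2])
for b in (0.497,0.497+np.pi):
  print(rel(s,[.58,-.009,.40],b))
print(rel(s,[.28,-.586,.42],0.497))
E
```

```text
[[ 0.431 -0.902 -0.001]
 [-0.902 -0.431  0.001]
 [-0.002  0.    -1.   ]]
cam in tool mm [  -0.97001394  -72.00728238 -148.59097632] cam axis in tool [-0.00118882  0.26469547  0.96433132]
(array([-1.3054, -1.7316, -0.5459]), np.float64(-0.5163), np.float64(-1.1249591098805014))
(array([-1.3054, -1.7316, -0.5459]), np.float64(0.4837), np.float64(-1.1249591098805014))
(array([-0.0014, -0.    , -0.6144]), np.float64(-0.5163), np.float64(-1.1249591098805014))
```

Request:
{"name": "drive_tool", "arguments": {"rows": [[[0,0,-0.2,0,0],[0,0,-0.4,0,0],[0,0,-0.6,0,0],[0,0,-0.62,0,0],[-0.11,-0.145,-0.62,-0.045,0],[-0.22,-0.29,-0.62,-0.09,0],[-0.33,-0.435,-0.62,-0.135,0],[-0.44,-0.58,-0.62,-0.18,0],[-0.55,-0.725,-0.62,-0.225,0],[-0.65,-0.87,-0.62,-0.26,0],[-0.65,-0.87,-0.62,-0.26,0]]], "grip_force": 35}}

```text
time: 1.52
position: [0.4342, -0.2928, 0.422]
tool_rot: [-3.105, 0.466, 0.0]
ft_force: [0.6, -0.8, -0.4]
grip_width: 0.998
```

Run:
```python
from h import *
from bench import ctrl
s=ctrl.get_state(); print(s["time"],s["position"],s["ft_force"])
print(rel(s,[.58,-.009,.40],.497))
```

```text
1.525 [ 0.43415147 -0.29277811  0.42198766] [ 0.55645648 -0.8319654  -0.43092321]
(array([ 0.1868, -1.0469,  0.075 ]), np.float64(-0.2531), np.float64(-0.2981845136160111))
```

Request:
{"name": "drive_tool", "arguments": {"rows": [[[0.04,-0.2,0.02,-0.05,0],[0.08,-0.4,0.04,-0.1,0],[0.11,-0.6,0.05,-0.15,0],[0.15,-0.8,0.06,-0.2,0],[0.18,-0.95,0.07,-0.25,0],[0.187,-1.0,0.075,-0.253,0],[0.187,-1.0,0.075,-0.253,0],[0.187,-1.0,0.075,-0.253,0]]]}}

```text
time: 2.52
position: [0.5757, -0.0319, 0.3998]
tool_rot: [3.05, 0.749, -0.002]
ft_force: [-0.5, -0.2, -0.3]
grip_width: 1.0
```

Run:
```python
from h import *
from bench import ctrl
s=ctrl.get_state(); print(s["time"],s["position"],s["ft_force"],s["joint_positions"].round(2) if hasattr(s["joint_positions"],"round") else s["joint_positions"])
for n in ("wrist","scene","side"):
    d=ctrl.get_image(n); np.savez(f"pics/{n}1.npz",**d); cv2.imwrite(f"pics/{n}1.png",d["img"]); print(n,red(d["img"]))
```

```text
2.525 [ 0.57574368 -0.03189616  0.39984206] [-0.46378864 -0.197888   -0.34974153] [ 0.54  0.18 -0.63  1.33  0.11  1.66  0.41]
wrist [(np.int32(251), array([332.11155378, 167.33864542]))]
scene [(np.int32(43), array([298.88372093, 188.88372093]))]
side []
```

View pics/wrist1.png

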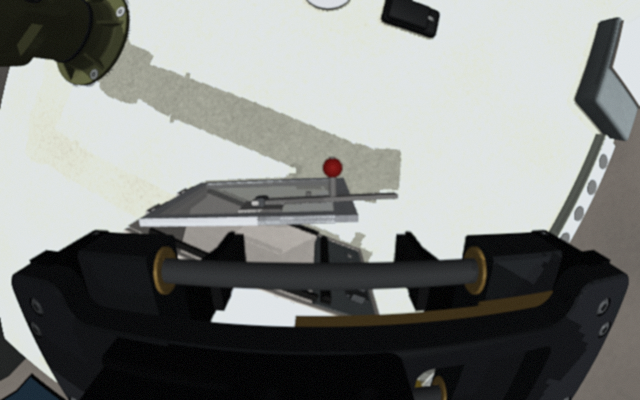

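View pics/side1.png

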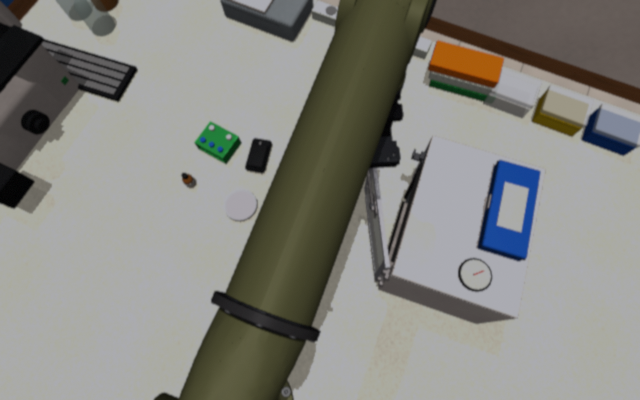

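```bash
cat >> h.py <<'E'
def fray(d,uv):
    K,R,t=d["camera_matrix"],d["R"],d["t"]; f=K[0,0]
    p=np.array([uv[0]-K[0,2],uv[1]-K[1,2]]); r=np.linalg.norm(p); a=r/f
    v=np.r_[p/r*np.sin(a),np.cos(a)]; return -R.T@t, R.T@v
E
python3 - <<'E'
from h import *
sc,si,w=load("scene0"),load("side0"),load("wrist1")
rs=[ray(sc,red(sc["img"])[0][1]),ray(si,red(si["img"])[0][1]),fray(w,red(w["img"])[0][1])]
X,e=tri(rs); print(X,e); print(tri([rs[0],rs[2]]),tri([rs[1],rs[2]]))
o,v=rs[2]; print([o+v*(z-o[2])/v[2] for z in (.188,.192)])
from bench import ctrl
s=ctrl.get_state()
print(rel(s,[X[0],X[1],.300],.497))
c=np.load("cab.npz"); h=c["h"];a=float(c["a"])
k=X[:2]-h; print(np.hypot(*k), np.arctan2(k[1],k[0])-a-np.arctan2(.235,-.048))
# top door edge dir from wrist, z=.235
p=[fray(w,q) for q in((145,221),(355,217))]
q=[o+v*(.235-o[2])/v[2] for o,v in p]; d=q[1]-q[0]; print(q,np.linalg.norm(d),np.arctan2(d[1],d[0]))
E
```

```text
[ 0.57991242 -0.00932348  0.19270747] [np.float64(0.0014376050786613893), np.float64(0.0016979495751090192), np.float64(0.00026238236544586386)]
(array([ 0.57938414, -0.00915346,  0.19089129]), [np.float64(0.0005518227431270924), np.float64(0.0005518227431271609)]) (array([ 0.58017624, -0.009786  ,  0.19389839]), [np.float64(0.0009603593212324972), np.float64(0.0009603593212324327)])
[array([ 0.58020223, -0.00972652,  0.188     ]), array([ 0.57977374, -0.00925095,  0.192     ])]
(array([ 0.046 , -0.0585,  0.3341]), np.float64(-0.0044), np.float64(0.4830309138671789))
0.2374414900876857 0.4126371116939298
[array([ 0.40577083, -0.16051069,  0.235     ]), array([ 0.62202048, -0.03985361,  0.235     ])] 0.24763288147296053 0.5089284653477287
```

Request:
{"name": "drive_tool", "arguments": {"rows": [[[0.046,-0.0585,0.0,-0.005,0],[0.046,-0.0585,0.15,-0.005,0],[0.046,-0.0585,0.3,-0.005,0],[0.046,-0.0585,0.4,-0.005,0],[0.046,-0.0585,0.5,-0.005,0],[0.046,-0.0585,0.55,-0.005,0],[0.046,-0.0585,0.6,-0.005,0],[0.046,-0.0585,0.65,-0.005,0],[0.046,-0.0585,0.69,-0.005,0],[0.046,-0.0585,0.715,-0.005,0],[0.046,-0.0585,0.715,-0.005,0],[0.046,-0.0585,0.715,-0.005,0]]]}}

```text
time: 4.18
position: [0.5805, -0.0072, 0.1861]
tool_rot: [3.043, 0.781, 0.001]
ft_force: [-0.1, -0.3, 0.6]
grip_width: 1.001
```

Run:
```python
from h import *
from bench import ctrl
s=ctrl.get_state(); print(s["time"],s["position"],s["ft_force"],rel(s,[.58,-.0095,.185],.50))
for n in ("wrist","scene"):
    d=ctrl.get_image(n); np.savez(f"pics/{n}2.npz",**d); cv2.imwrite(f"pics/{n}2.png",d["img"]); print(n,red(d["img"]))
```

```text
4.175 [ 0.58047655 -0.00718856  0.18606783] [-0.1302167  -0.28248838  0.59248825] (array([-0.0051,  0.006 ,  0.0036]), np.float64(0.0007), np.float64(0.5022983191266119))
wrist [(np.int32(402), array([317.3159204 , 256.94527363]))]
scene []
```

View pics/wrist2.png

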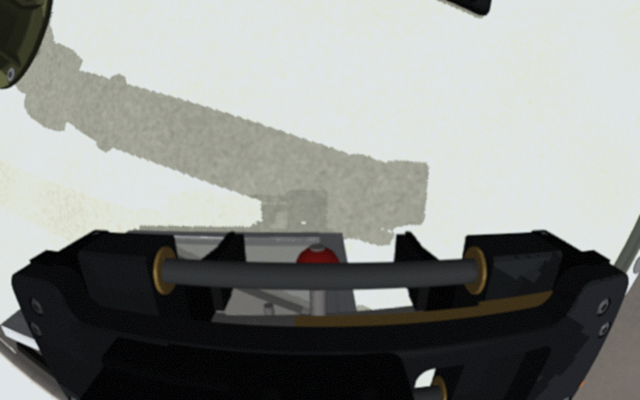

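Request:
{"name": "drive_tool", "arguments": {"rows": [[[-0.004,0.006,0.002,0,0],[-0.004,0.006,0.002,0,120],[-0.004,0.006,0.002,0,180],[-0.004,0.006,0.002,0,255],[-0.004,0.006,0.002,0,255],[-0.004,0.006,0.002,0,255],[-0.004,0.006,0.002,0,255],[-0.004,0.006,0.002,0,255]]], "grip_force": 35}}

```text
time: 5.28
position: [0.5799, -0.0093, 0.1849]
tool_rot: [3.043, 0.781, 0.0]
ft_force: [-0.8, -0.8, -0.9]
grip_width: 0.286
```

Run:
```python
from h import *
from bench import ctrl
for i in range(2):
    s=ctrl.get_state(); print(s["time"],s["position"],s["ft_force"],s["grip_width"]*87)
    d=ctrl.get_image("wrist")
cv2.imwrite("pics/wrist3.png",d["img"]); print(red(d["img"]))
```

```text
5.275 [ 0.57993702 -0.00934291  0.18492492] [-0.80907393 -0.84342646 -0.85529528] 24.868823020154444
5.325 [ 0.58014991 -0.0091325   0.184972  ] [-1.07781456  0.47099157 -0.9879709 ] 22.075652077200875
[(np.int32(513), array([319.30994152, 255.81676413]))]
```

View pics/wrist3.png

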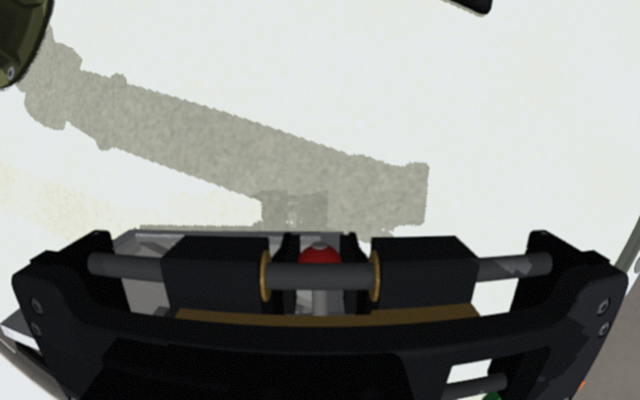

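Request:
{"name": "drive_tool", "arguments": {"rows": [[[0,0,0,0,255],[0,0,0,0,255],[0,0,-0.02,0,255],[-0.001,0,-0.04,0,255],[-0.002,0,-0.06,0,255],[-0.005,0,-0.08,0,255],[-0.008,0,-0.095,0,255],[-0.008,0,-0.095,0,255],[-0.008,0,-0.095,0,255]]]}}

```text
time: 6.5
position: [0.578, -0.0105, 0.2135]
tool_rot: [3.043, 0.781, 0.001]
ft_force: [2.5, 2.6, -0.5]
grip_width: 0.257
```

Run:
```python
from h import *
from bench import ctrl
for i in range(2):
    s=ctrl.get_state(); print(s["time"],s["position"],s["ft_force"],s["grip_width"]*87)
    d=ctrl.get_image(["wrist","scene"][i]); cv2.imwrite(f"pics/l4_{i}.png",d["img"] if i==0 else cv2.resize(d["img"][90:240,220:400],None,fx=4,fy=4,interpolation=cv2.INTER_CUBIC)[:600]); print(red(d["img"]))
print(rel(s,s["position"],.5))
```

```text
6.5 [ 0.57798112 -0.01050911  0.21345195] [ 2.549545    2.62085279 -0.51342534] 22.368603085072476
[(np.int32(518), array([319.64864865, 255.82432432]))]
6.55 [ 0.5779427  -0.01043044  0.21338717] [ 2.79312431  1.29353831 -0.10601838] 22.0804382017529
[]
(array([0., 0., 0.]), np.float64(0.0008), np.float64(0.502448891903791))
```

View pics/l4_0.png

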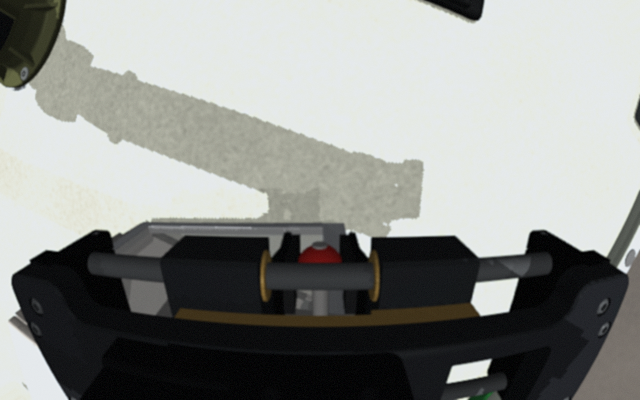

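View pics/l4_1.png

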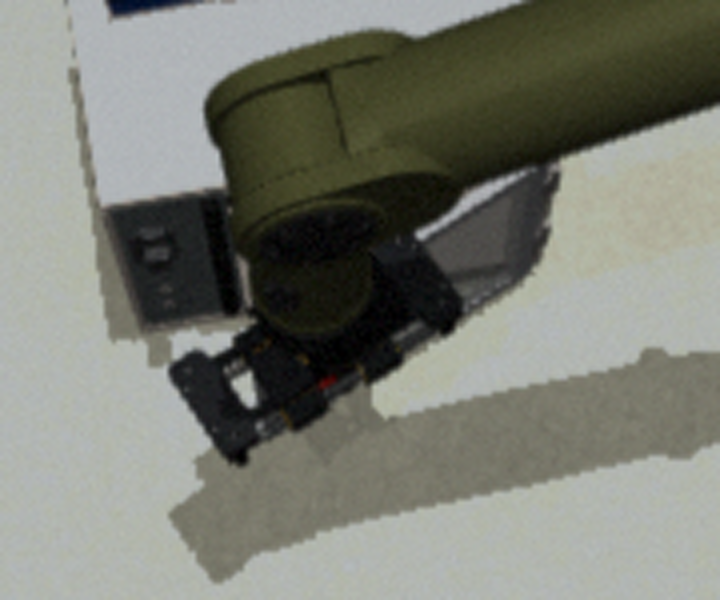

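```bash
cat >> h.py <<'E'
cab=np.load("cab.npz"); H=cab["h"]; A=float(cab["a"])
def theta(p,phi=.25):
    k=np.asarray(p)[:2]-H; return np.arctan2(k[1],k[0])-A-np.arctan2(.15+.085*np.cos(phi),-.048)
def polar(s):
    p=s["position"]; k=p[:2]-H; r=np.hypot(*k); th=theta(p); e=k/r; t=np.array([-e[1],e[0]])
    f=s["ft_force"][:2]; return th,r,f@e,f@t
def arc(s,ths):
    R=toolR(s); k=s["position"][:2]-H; t0=theta(s["position"])
    for th in ths:
        a=th-t0; c,q=np.cos(a),np.sin(a); p=np.r_[H+np.array([[c,-q],[q,c]])@k,s["position"][2]]
        d=R.T@(p-s["position"])/.3; print(round(th,3),np.round(d,4),"spin",round(-a/np.pi,4))
E
python3 - <<'E'
from h import *
from bench import ctrl
s=ctrl.get_state(); print(polar(s),np.hypot(.15+.085*np.cos(.25),.048)); t0=theta(s["position"])
arc(s,np.linspace(t0,.1,11)[1:])
E
```

```text
(np.float64(0.41221693022230355), np.float64(0.23520952558835725), np.float64(3.0782798169375014), np.float64(0.06337554018917828)) 0.23726363766588932
0.381 [0.0045 0.0241 0.    ] spin 0.0099
0.35 [0.0082 0.0483 0.    ] spin 0.0199
0.319 [0.0111 0.0726 0.    ] spin 0.0298
0.287 [0.0133 0.0969 0.    ] spin 0.0398
0.256 [0.0147 0.1214 0.    ] spin 0.0497
0.225 [0.0154 0.1458 0.    ] spin 0.0596
0.194 [0.0153 0.1703 0.    ] spin 0.0696
0.162 [0.0144 0.1948 0.    ] spin 0.0795
0.131 [0.0128 0.2192 0.    ] spin 0.0894
0.1 [0.0104 0.2436 0.    ] spin 0.0994
```

Request:
{"name": "drive_tool", "arguments": {"rows": [[[0.002,0.012,0,0.005,255],[0.0045,0.024,0,0.01,255],[0.0065,0.036,0,0.015,255],[0.008,0.048,0,0.02,255],[0.0095,0.0605,0,0.025,255],[0.011,0.0725,0,0.03,255],[0.012,0.085,0,0.035,255],[0.0133,0.097,0,0.04,255],[0.014,0.109,0,0.045,255],[0.0147,0.1215,0,0.05,255],[0.015,0.134,0,0.055,255],[0.0154,0.146,0,0.06,255],[0.0154,0.146,0,0.06,255]]]}}

```text
time: 8.22
position: [0.6041, -0.0469, 0.2139]
tool_rot: [3.103, 0.489, 0.004]
ft_force: [4.8, 3.0, 0.3]
grip_width: 0.251
```

Run:
```python
from h import *
from bench import ctrl
s=ctrl.get_state(); print(s["time"],s["position"],s["ft_force"],s["grip_width"]*87)
print(polar(s)); 
d=ctrl.get_image("wrist"); cv2.imwrite("pics/w5.png",d["img"]); print(red(d["img"]))
s=ctrl.get_state();print(polar(s),s["ft_force"])
arc(s,np.linspace(.225,.1,5)[1:])
```

```text
8.225 [ 0.60407279 -0.04694054  0.21388086] [4.83126771 3.03096784 0.28802192] 21.79489032984494
(np.float64(0.22133913833408547), np.float64(0.23591161442828704), np.float64(5.696243754863954), np.float64(0.28411405256939143))
[(np.int32(515), array([319.66213592, 255.78834951]))]
(np.float64(0.22212561416069376), np.float64(0.23591296042039636), np.float64(5.817545715094257), np.float64(-0.11317416990535224)) [ 5.12905384  2.74762685 -0.28942724]
0.194 [0.0041 0.0219 0.    ] spin 0.009
0.162 [0.0079 0.0462 0.    ] spin 0.019
0.131 [0.0109 0.0706 0.0001] spin 0.0289
0.1 [0.0131 0.0951 0.0001] spin 0.0389
```

View pics/w5.png

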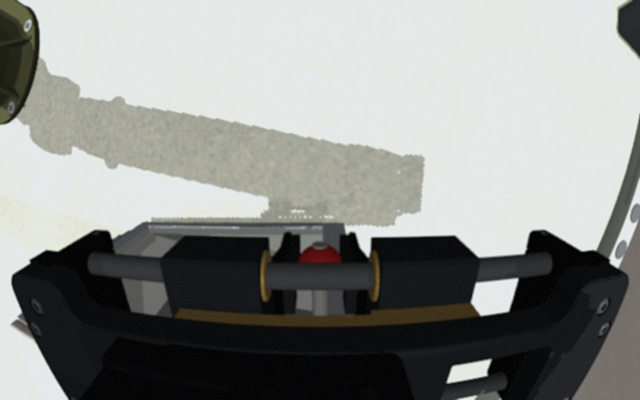

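Request:
{"name": "drive_tool", "arguments": {"rows": [[[0.003,0.011,0,0.0045,255],[0.007,0.022,0,0.009,255],[0.0095,0.034,0,0.014,255],[0.012,0.046,0,0.019,255],[0.014,0.058,0,0.024,255],[0.0155,0.07,0,0.029,255],[0.017,0.082,0,0.034,255],[0.018,0.09,0,0.0375,255],[0.018,0.095,0,0.039,255],[0.018,0.095,0,0.039,255]]]}}

```text
time: 9.52
position: [0.6172, -0.0725, 0.2135]
tool_rot: [3.127, 0.299, 0.001]
ft_force: [5.1, 2.4, 0.1]
grip_width: 0.252
```

```bash
cat > st.py <<'E'
from h import *
from bench import ctrl
import sys
s=ctrl.get_state(); F=[]
for i in range(int(sys.argv[1]) if len(sys.argv)>1 else 1):
    d=ctrl.get_image("scene"); s=ctrl.get_state(); F.append(np.r_[polar(s),s["ft_force"][2]])
F=np.array(F); print(s["time"],s["position"].round(5),"w",s["grip_width"]*87)
print("th,r,Frad,Ftan,Fz",F.mean(0).round(4)); print(F[:,3].round(2))
E
python3 st.py 3
python3 - <<'E'
from h import *
from bench import ctrl
s=ctrl.get_state()
arc(s,[.08,.06,.04,.02,0,-.02,-.03])
E
```

```text
9.675 [ 0.61714 -0.07236  0.21352] w 22.035416701778995
th,r,Frad,Ftan,Fz [ 0.1003  0.2366  5.0987  0.5974 -0.4082]
[0.66 0.62 0.51]
0.08 [0.003  0.0158 0.    ] spin 0.0065
0.06 [0.0057 0.0313 0.    ] spin 0.0128
0.04 [0.008  0.0469 0.    ] spin 0.0192
0.02 [0.01   0.0626 0.    ] spin 0.0256
0 [0.0117 0.0782 0.    ] spin 0.0319
-0.02 [0.0131 0.094  0.    ] spin 0.0383
-0.03 [0.0137 0.1018 0.    ] spin 0.0415
```

Request:
{"name": "drive_tool", "arguments": {"rows": [[[0.004,0.008,0,0.003,255],[0.007,0.016,0,0.0065,255],[0.0085,0.024,0,0.01,255],[0.0097,0.031,0,0.013,255],[0.0097,0.031,0,0.013,255],[0.0097,0.031,0,0.013,255]]]}}

```text
time: 10.42
position: [0.6209, -0.0811, 0.2131]
tool_rot: [3.132, 0.236, -0.002]
ft_force: [0.4, -0.5, -1.9]
grip_width: 0.254
```

```bash
python3 st.py 3
python3 - <<'E'
from h import *
from bench import ctrl
s=ctrl.get_state()
arc(s,[.055,.05,.045,.04,.035,.03,.02,0,-.02,-.03])
E
```

```text
10.575 [ 0.62093 -0.08099  0.21314] w 22.032081370433534
th,r,Frad,Ftan,Fz [ 0.0605  0.237  -0.0195 -0.7487 -1.7664]
[-0.68 -0.68 -0.89]
0.055 [0.0009 0.0043 0.    ] spin 0.0018
0.05 [0.0016 0.0082 0.    ] spin 0.0034
0.045 [0.0023 0.0121 0.    ] spin 0.005
0.04 [0.0031 0.016  0.    ] spin 0.0065
0.035 [0.0037 0.0198 0.    ] spin 0.0081
0.03 [0.0044 0.0237 0.    ] spin 0.0097
0.02 [0.0057 0.0315 0.    ] spin 0.0129
0 [0.008  0.0472 0.    ] spin 0.0193
-0.02 [0.0101 0.0628 0.    ] spin 0.0256
-0.03 [0.011  0.0707 0.    ] spin 0.0288
```

Request:
{"name": "drive_tool", "arguments": {"rows": [[[0.0008,0.004,0,0.0017,255],[0.0016,0.008,0,0.0034,255],[0.0016,0.008,0,0.0034,255],[0.0016,0.008,0,0.0034,255]]]}}

```text
time: 11.08
position: [0.6219, -0.0833, 0.2131]
tool_rot: [3.134, 0.219, -0.002]
ft_force: [-2.1, -1.1, -2.0]
grip_width: 0.249
```

```bash
python3 st.py 3
```

```text
11.225 [ 0.62187 -0.08327  0.21317] w 21.73851266804528
th,r,Frad,Ftan,Fz [ 0.0501  0.2372 -2.4269  0.4432 -2.0735]
[0.03 0.74 0.55]
```

Request:
{"name": "drive_tool", "arguments": {"rows": [[[0.0,0.004,0,0.0017,255],[0.0004,0.008,0,0.0034,255],[0.0004,0.008,0,0.0034,255],[0.0004,0.008,0,0.0034,255]]]}}

```text
time: 11.72
position: [0.6227, -0.0855, 0.2134]
tool_rot: [3.135, 0.203, -0.001]
ft_force: [-3.6, -0.9, -2.5]
grip_width: 0.253
```

```bash
python3 st.py 3
```

```text
11.875 [ 0.62265 -0.08548  0.21335] w 22.13355070349348
th,r,Frad,Ftan,Fz [ 0.0403  0.2372 -2.7354 -0.3308 -2.1733]
[-0.4  -0.62  0.03]
```

Request:
{"name": "drive_tool", "arguments": {"rows": [[[0.0,0.004,0,0.0017,255],[0.0004,0.008,0,0.0034,255],[0.0004,0.008,0,0.0034,255],[0.0004,0.008,0,0.0034,255]]]}}

```text
time: 12.38
position: [0.6234, -0.0877, 0.2135]
tool_rot: [3.136, 0.186, 0.001]
ft_force: [-1.4, -1.3, -2.3]
grip_width: 0.254
```

```bash
python3 st.py 3
```

```text
12.525 [ 0.62335 -0.08768  0.21353] w 22.06010186687917
th,r,Frad,Ftan,Fz [ 0.0306  0.2372 -1.3716 -0.5866 -3.203 ]
[-0.34 -0.58 -0.84]
```

Request:
{"name": "drive_tool", "arguments": {"rows": [[[0.0002,0.004,0,0.0017,255],[0.0007,0.008,0,0.0034,255],[0.0007,0.008,0,0.0034,255],[0.0007,0.008,0,0.0034,255]]]}}

```text
time: 13.02
position: [0.6241, -0.0899, 0.2137]
tool_rot: [-3.137, -0.169, -0.001]
ft_force: [0.1, -0.2, -1.4]
grip_width: 0.252
```

```bash
python3 st.py 3
```

```text
13.175 [ 0.62406 -0.0899   0.21366] w 21.861455128314024
th,r,Frad,Ftan,Fz [ 0.0207  0.2371  0.1141 -0.5461 -1.5716]
[-0.34 -0.86 -0.44]
```

Request:
{"name": "drive_tool", "arguments": {"rows": [[[0.0003,0.004,0,0.0017,255],[0.001,0.008,0,0.0034,255],[0.001,0.008,0,0.0034,255],[0.001,0.008,0,0.0034,255]]]}}

```text
time: 13.68
position: [0.6248, -0.0923, 0.2137]
tool_rot: [3.138, 0.153, 0.002]
ft_force: [2.4, -0.0, -1.0]
grip_width: 0.254
```

```bash
python3 st.py 3
```

```text
13.825 [ 0.62477 -0.0922   0.21373] w 21.84358748144829
th,r,Frad,Ftan,Fz [ 0.0106  0.2371  2.7718 -0.4931 -0.9623]
[-0.76 -0.52 -0.2 ]
```

Request:
{"name": "drive_tool", "arguments": {"rows": [[[0.0012,0.004,0,0.0017,255],[0.0028,0.008,0,0.0034,255],[0.0028,0.008,0,0.0034,255],[0.0028,0.008,0,0.0034,255]]]}}

```text
time: 14.32
position: [0.6255, -0.0944, 0.2135]
tool_rot: [-3.138, -0.136, -0.001]
ft_force: [2.9, 1.6, -1.3]
grip_width: 0.254
```

```bash
python3 st.py 3
```

```text
14.475 [ 0.62552 -0.09446  0.21353] w 22.183038427363947
th,r,Frad,Ftan,Fz [ 6.0000e-04  2.3720e-01  3.4886e+00  5.5100e-01 -6.8130e-01]
[1.08 0.22 0.35]
```

Request:
{"name": "drive_tool", "arguments": {"rows": [[[0.001,0.002,0,0.001,255],[0.002,0.004,0,0.0017,255],[0.002,0.004,0,0.0017,255],[0.002,0.004,0,0.0017,255]]]}}

```text
time: 14.98
position: [0.6259, -0.0953, 0.2133]
tool_rot: [-3.138, -0.128, 0.001]
ft_force: [2.1, 3.7, -1.7]
grip_width: 0.253
```

```bash
python3 st.py 3
```

```text
15.125 [ 0.62587 -0.09539  0.2133 ] w 22.044329758913946
th,r,Frad,Ftan,Fz [-3.4000e-03  2.3720e-01  3.1792e+00  3.4323e+00 -1.0550e+00]
[3.51 3.53 3.26]
```

Request:
{"name": "drive_tool", "arguments": {"rows": [[[0.0005,0.002,0,0.001,255],[0.0015,0.004,0,0.0017,255],[0.0015,0.004,0,0.0017,255],[0.0015,0.004,0,0.0017,255]]]}}

```text
time: 15.62
position: [0.6261, -0.096, 0.2132]
tool_rot: [-3.138, -0.12, 0.002]
ft_force: [0.8, 5.6, -0.7]
grip_width: 0.254
```

```bash
python3 st.py 3
```

```text
15.775 [ 0.62614 -0.09596  0.21317] w 21.879292507361207
th,r,Frad,Ftan,Fz [-0.0062  0.2373  2.8787  4.8466 -1.283 ]
[4.97 4.35 5.22]
```

Request:
{"name": "drive_tool", "arguments": {"rows": [[[0.0005,0.003,0,0.001,255],[0.0015,0.006,0,0.002,255],[0.0015,0.006,0,0.002,255],[0.0015,0.006,0,0.002,255]]]}}

```text
time: 16.27
position: [0.6264, -0.0966, 0.2129]
tool_rot: [-3.137, -0.112, 0.003]
ft_force: [0.1, 7.0, -2.4]
grip_width: 0.259
```

```bash
python3 st.py 3
```

```text
16.425 [ 0.62639 -0.0966   0.21296] w 21.979047066007478
th,r,Frad,Ftan,Fz [-0.0091  0.2374  2.3911  6.3572 -1.6314]
[6.83 5.98 6.26]
```

Request:
{"name": "drive_tool", "arguments": {"rows": [[[0.0005,0.004,0,0.0005,255],[0.001,0.008,0,0.001,255],[0.001,0.008,0,0.001,255],[0.001,0.008,0,0.001,255]]]}}

```text
time: 16.92
position: [0.6267, -0.0973, 0.2128]
tool_rot: [-3.135, -0.109, 0.004]
ft_force: [-0.6, 9.6, -2.4]
grip_width: 0.253
```

```bash
python3 st.py 3
```

```text
17.075 [ 0.62664 -0.09731  0.21279] w 22.019811184115543
th,r,Frad,Ftan,Fz [-0.0122  0.2375  2.3009  9.4234 -1.4096]
[9.99 9.56 8.71]
```

Request:
{"name": "drive_tool", "arguments": {"rows": [[[0,0.003,0,0,255],[0,0.006,0,0,255],[0,0.009,0,0,255],[0,0.009,0,0,255],[0,0.009,0,0,255]]]}}

```text
time: 17.7
position: [0.6269, -0.0981, 0.2128]
tool_rot: [-3.133, -0.111, 0.004]
ft_force: [-0.8, 11.4, -1.2]
grip_width: 0.254
```

```bash
python3 st.py 3
python3 - <<'E'
from h import *
from bench import ctrl
for n in ("wrist","scene"):
    d=ctrl.get_image(n); cv2.imwrite(f"pics/{n}6.png",d["img"] if n=="wrist" else cv2.resize(d["img"][90:240,220:400],None,fx=4,fy=4,interpolation=cv2.INTER_CUBIC)); print(red(d["img"]))
E
```

```text
17.85 [ 0.62688 -0.09809  0.21282] w 21.92303495219911
th,r,Frad,Ftan,Fz [-0.0158  0.2375  2.6725 11.6801 -1.3877]
[11.45 11.58 12.01]
[(np.int32(554), array([319.37906137, 255.41516245]))]
[]
```

View pics/wrist6.png

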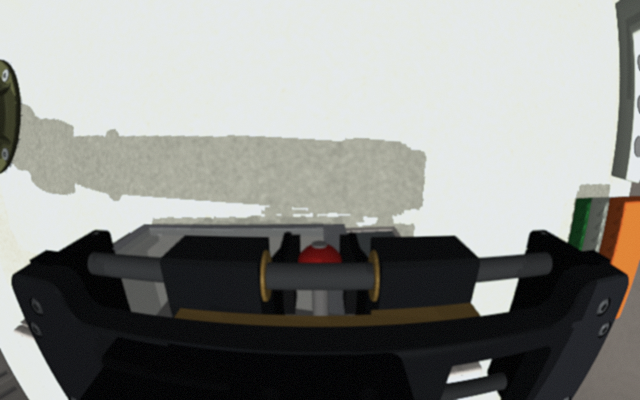

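View pics/scene6.png

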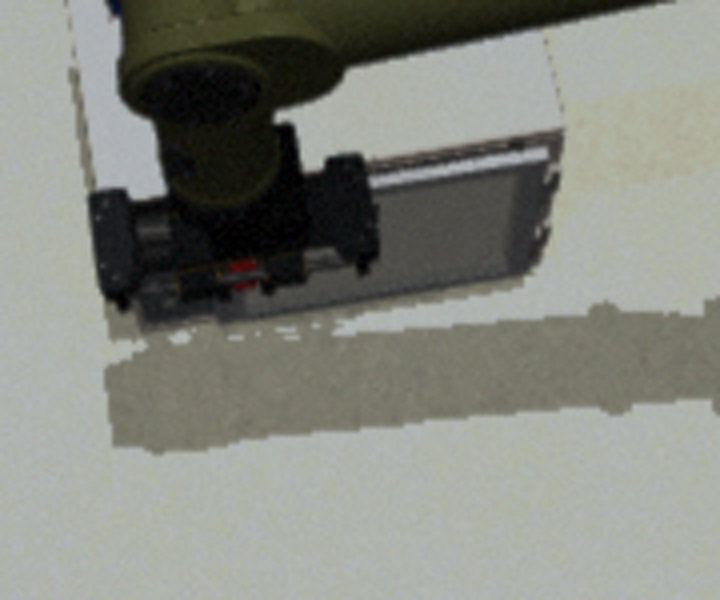

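Request:
{"name": "drive_tool", "arguments": {"rows": [[[0.001,0,0.006,0,255],[0.002,0,0.012,0,255],[0.003,0,0.018,0,255],[0.004,0,0.024,0,255],[0.005,0,0.03,0,255],[0.005,0,0.03,0,255],[0.005,0,0.03,0,255]]]}}

```text
time: 18.82
position: [0.6286, -0.0979, 0.2039]
tool_rot: [-3.133, -0.111, 0.003]
ft_force: [0.4, 12.2, -0.9]
grip_width: 0.254
```

```bash
python3 st.py 3
```

```text
18.975 [ 0.6286  -0.09791  0.20388] w 21.624561895884206
th,r,Frad,Ftan,Fz [-0.017   0.2392  3.4803 11.8431 -1.9032]
[11.88 11.15 12.5 ]
```

Request:
{"name": "drive_tool", "arguments": {"rows": [[[0.0005,0,0.005,0,255],[0.001,0,0.01,0,255],[0.0015,0,0.015,0,255],[0.002,0,0.02,0,255],[0.002,0,0.02,0,255],[0.002,0,0.02,0,255]]]}}

```text
time: 19.73
position: [0.6293, -0.0979, 0.1978]
tool_rot: [-3.133, -0.111, 0.003]
ft_force: [1.1, 12.1, -2.3]
grip_width: 0.256
```

```bash
python3 st.py 3
```

```text
19.875 [ 0.62925 -0.09785  0.19784] w 21.743049705989087
th,r,Frad,Ftan,Fz [-0.0174  0.2398  3.2298 11.7526 -1.4602]
[11.51 11.55 12.21]
```

Request:
{"name": "drive_tool", "arguments": {"rows": [[[0.0003,0,0.005,0,255],[0.0005,0,0.01,0,255],[0.0005,0,0.015,0,255],[0.0005,0,0.02,0,255],[0.0005,0,0.02,0,255],[0.0005,0,0.02,0,255]]]}}

```text
time: 20.62
position: [0.6295, -0.0978, 0.1919]
tool_rot: [-3.133, -0.111, 0.003]
ft_force: [0.8, 11.6, -1.9]
grip_width: 0.253
```

```bash
python3 st.py 3
```

```text
20.775 [ 0.62948 -0.09784  0.19186] w 21.90495189091767
th,r,Frad,Ftan,Fz [-0.0177  0.24    4.1223 11.9614 -1.5773]
[12.16 11.4  12.33]
```

Request:
{"name": "drive_tool", "arguments": {"rows": [[[0,0,0.004,0,255],[0,0,0.007,0,255],[0,0,0.007,0,255],[0,0,0.007,0,255]]]}}

```text
time: 21.28
position: [0.6295, -0.0978, 0.1917]
tool_rot: [-3.133, -0.111, 0.002]
ft_force: [-2.5, 12.3, 5.9]
grip_width: 0.256
```

```bash
python3 st.py 3
```

```text
21.425 [ 0.62952 -0.09783  0.19165] w 22.039696021032547
th,r,Frad,Ftan,Fz [-0.0178  0.2401  0.3708 12.3718  5.5351]
[13.   12.13 11.98]
```

Request:
{"name": "drive_tool", "arguments": {"rows": [[[0,-0.004,0,0,255],[0,-0.008,0,0,255],[0,-0.012,0,0,255],[0,-0.012,0,0,255],[0,-0.012,0,0,255]]]}}

```text
time: 22.05
position: [0.6294, -0.0973, 0.1917]
tool_rot: [-3.137, -0.107, 0.001]
ft_force: [-1.5, 8.6, 5.9]
grip_width: 0.256
```

```bash
python3 st.py 3
```

```text
22.2 [ 0.62942 -0.09734  0.19166] w 21.940776390656655
th,r,Frad,Ftan,Fz [-0.0156  0.2401  0.6656  7.6349  5.9776]
[8.   7.77 7.13]
```

Request:
{"name": "drive_tool", "arguments": {"rows": [[[0,-0.004,0,0,255],[0,-0.008,0,0,255],[0,-0.012,0,0,255],[0,-0.012,0,0,255],[0,-0.012,0,0,255]]]}}

```text
time: 22.82
position: [0.6292, -0.0965, 0.1916]
tool_rot: [3.139, 0.104, -0.001]
ft_force: [-2.1, 3.3, 5.5]
grip_width: 0.25
```

```bash
python3 st.py 3
```

```text
22.975 [ 0.62921 -0.09661  0.19166] w 22.48905644227027
th,r,Frad,Ftan,Fz [-0.0124  0.2401 -0.7045  3.9413  5.3071]
[4.62 3.82 3.39]
```

Request:
{"name": "drive_tool", "arguments": {"rows": [[[0,-0.004,0,0,255],[0,-0.008,0,0,255],[0,-0.008,-0.001,0,255],[0,-0.008,-0.002,0,255],[0,-0.008,-0.002,0,255]]]}}

```text
time: 23.6
position: [0.6292, -0.0965, 0.1916]
tool_rot: [3.137, 0.101, -0.0]
ft_force: [-1.4, -1.2, 6.8]
grip_width: 0.253
```

```bash
python3 st.py 3
```

```text
23.75 [ 0.62922 -0.09647  0.19165] w 21.953057286624947
th,r,Frad,Ftan,Fz [-0.0118  0.2402 -2.1105 -1.5059  6.1435]
[-1.48 -1.75 -1.28]
```

Request:
{"name": "drive_tool", "arguments": {"rows": [[[0,0.001,-0.002,0,255],[0,0.001,-0.002,0,255],[0,0.001,-0.002,0,180],[0,0.001,-0.002,0,100],[0,0.001,-0.002,0,100],[0,0.001,-0.002,0,100],[0,0.001,-0.002,0,100]]]}}

```text
time: 24.62
position: [0.6294, -0.0942, 0.1914]
tool_rot: [-3.14, -0.104, 0.0]
ft_force: [-0.1, -0.6, 0.1]
grip_width: 0.592
```

```bash
python3 st.py 2
python3 - <<'E'
from h import *
from bench import ctrl
d=ctrl.get_image("wrist"); cv2.imwrite("pics/w7.png",d["img"]); print(red(d["img"]))
E
```

```text
24.725 [ 0.62944 -0.09431  0.19146] w 52.117286462805254
th,r,Frad,Ftan,Fz [-0.0034  0.241   0.1887  0.0052 -0.7778]
[-0.38  0.39]
[(np.int32(362), array([318.63812155, 257.5359116 ])), (np.int32(16), array([318.5  , 290.375]))]
```

View pics/w7.png

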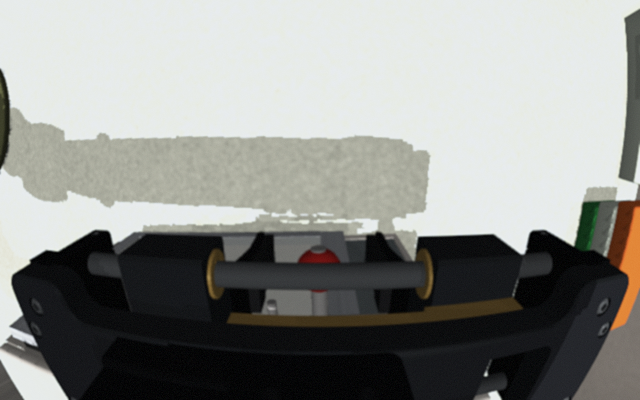

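Request:
{"name": "drive_tool", "arguments": {"rows": [[[0,0,-0.03,0,100],[0,0,-0.07,0,100],[0,0,-0.12,0,100],[0,0,-0.25,0,100],[0,0,-0.4,0,100],[0,0,-0.55,0,100],[0,-0.15,-0.55,0,100],[0,-0.3,-0.55,0,100],[0,-0.5,-0.55,0,100],[0,-0.7,-0.55,0,100],[0,-0.85,-0.55,0,100],[0,-1.0,-0.55,0,100],[0,-1.0,-0.55,0,100],[0,-1.0,-0.55,0,100]]]}}

```text
time: 26.52
position: [0.6098, 0.2044, 0.3573]
tool_rot: [3.139, 0.104, 0.002]
ft_force: [0.0, -0.9, 0.2]
grip_width: 0.61
```

Run:
```python
from h import *
from bench import ctrl
s=ctrl.get_state(); print(s["time"],s["position"],s["ft_force"])
D={}
for n in ("scene","side","wrist"):
    d=ctrl.get_image(n); D[n]=d; cv2.imwrite(f"pics/{n}8.png",d["img"]); print(n,red(d["img"]))
cv2.imwrite("pics/sc8c.png",cv2.resize(D["scene"]["img"][90:240,220:400],None,fx=4,fy=4,interpolation=cv2.INTER_CUBIC))
rs=[ray(D["scene"],red(D["scene"]["img"])[0][1]) ]
if red(D["side"]["img"]): rs.append(ray(D["side"],red(D["side"]["img"])[0][1]))
if red(D["wrist"]["img"]): rs.append(fray(D["wrist"],red(D["wrist"]["img"])[0][1]))
X,e=tri(rs); print(X,e,theta(X,0))
```

```text
26.525 [0.60984017 0.20438072 0.35726502] [ 0.0375678  -0.94737182  0.24846881]
scene [(np.int32(43), array([280.        , 161.30232558]))]
side [(np.int32(46), array([394.08695652, 170.        ]))]
wrist []
[ 0.627858   -0.09659084  0.19980665] [np.float64(0.0011768715041515407), np.float64(0.0011768715041514304)] -0.008574083105070907
```

View pics/sc8c.png

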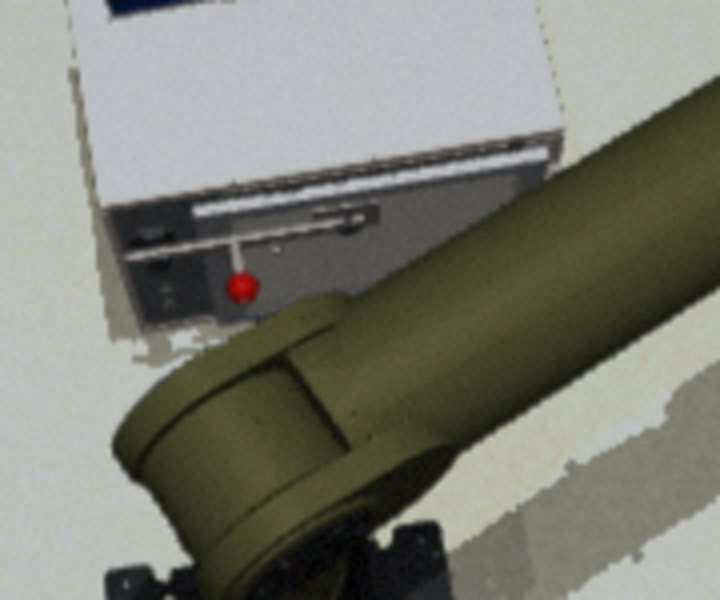

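View pics/side8.png

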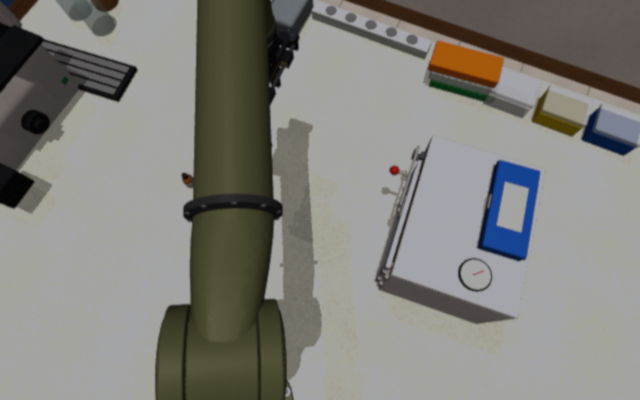

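View pics/scene8.png

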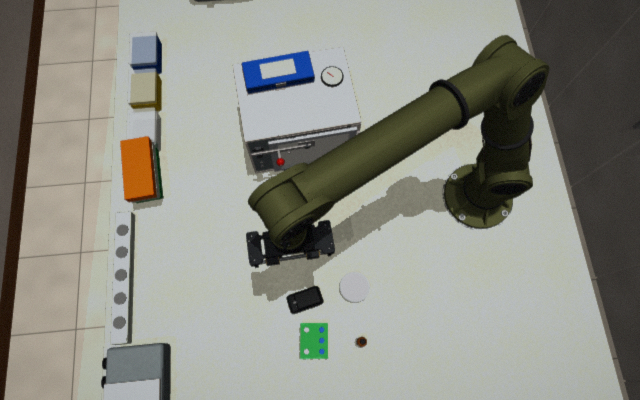

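Run:
```python
from h import *
from bench import ctrl
for i in range(3):
    print([red(ctrl.get_image(n)["img"])[0][1].round(2) for n in ("scene","side")])
s=ctrl.get_state(); print(s["time"],s["ft_force"],np.abs(s["qd"]).max())
print(ctrl.close_job())
```

```text
[array([279.93, 161.36]), array([394.09, 169.91])]
[array([280.  , 161.42]), array([394.09, 170.  ])]
[array([280.07, 161.36]), array([394.09, 170.  ])]
26.975 [-0.1630423  -0.04569083  0.9837242 ] 0.003523729563085945
the job is handed in; nothing more can be done
None
```

The door is shut on its seal and the bar is down in the keeper's notch. I let go, moved the arm clear and handed the job in at 27 s. It reports no verdict, so the checks below are my own.

- **Closing:** I gripped the red knob from above, lifted the bar to about 0.25 rad and swung the door in. Seal contact came at a door angle of about 0 rad. I pressed on to about 12 N by the wrist force. By displacement (squeeze of about 4.4 mm) it was nearer 13 N. The two readings disagree slightly, but both are between the 10.5 N needed and the 16 N limit.
- **Latching:** The bar passed the lip's height with no vertical force and met the notch floor about where I predicted, at about 7 N. I then eased off until the lip alone held the door, with the force on the knob falling through zero, and opened the jaws.
- **Last checks:**
  - The knob stood still over three pairs of pictures.
  - The wrist force was about 1 N or less, which is within noise.
  - Door angle measured about -0.01 rad, and the bar's knob had risen 7 mm from its hanging position, which puts the bar level.
  - The knob's absolute height triangulated to 0.200 m against the nominal 0.195 m. The first sighting of the knob was high by about the same amount, so I put it down to a camera offset and relied on the rise and the floor contact.
  - The mouse, dish, rack, bottle and slide box looked unmoved in the pictures. I could not see the items inside the cabinet.

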